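# Wedge up the tilting plate of a grinding fixture

### The job

Set the toppled aluminium wedge upright on its sole, stand it on the base of the tilting fixture and slide it along the base, thin end first, under the front edge of the hinged plate until that edge just lifts off its feet, by about 3 to 4 mm. Raise the plate with the wedge alone, never with the gripper, and leave the other things on the bench where they are. Finish while still holding the wedge in the gripper, with the plate resting on it.

Things in the scene. Friction and masses are not known exactly. Their poses are not given: they have to be found in the camera images.
- wedge_post (a point): Centre of the square grip post (24 in x, 28 in y, 62 tall) of the setting wedge: loose, plain aluminium, about 0.45 kg, 130 long, 44 wide (y), 92 tall. Wedge axes: +x heel to thin tip, +z up when standing. The sole is 61 below this point. At the start the wedge lies toppled on a long side, its y axis up, this point 22 above the bench, left or right of the fixture.
- wedge_sole (a point): On the wedge's sole, mid-width, 35 mm ahead (+x) of the post's axis; same axes. The thin tip is at x = +70, 14 high; the ramp rises 1 in 5 to 30 high at x = -10; the flat heel, 30 high, runs from there to x = -60; the post stands on the heel from 30 to 92 above the sole.
- wedge: The same wedge as a body; origin and axes as wedge_sole.
- base: Fixture base: fixed grey-green slab 12 thick, x -210 to +135, y -76 to +76; origin on the bench, +x from the open front (robot side) to the hinge (axis along y, x = +90, 47 above the bench; cheeks 62 high). The wedge runs on its bare top, in front of the plate. Feet at x -39 to -21, y +-45 to +-59, carry the plate's front corners; between them it is open.
- nose (a point): Lowest point of the round nose bar (radius 6, 80 long along y) under the middle of the plate's front edge, at base x = -50, y = 0. The wedge's ramp meets the plate here. At rest it is 34 mm above the bench, so 22 above the base's top: the ramp touches it once the tip is about 40 past it; 5 mm further push lifts it about 1 mm.
- plate (a joint): Tilt of the hinged steel plate (150 x 122 x 14, top 54 above the bench at rest, front edge at base x = -56; on it, at base x 10 to 80, a clamped workpiece up to 97 above the bench). 0 = on its feet; grows as the front rises (rad); 140 mm from hinge to nose, so 1 mm of lift is 0.0071 rad. Weighs 0.6 to 1.3 kg, swings freely, drops back if not carried.
- vblock: Bystander, to be left where it is: dark steel V-block, 70 x 50 x 46 high, origin under its centre; it lies on the other side of the fixture from the wedge.
- oiler: Bystander, to be left where it is: grey plastic bottle, 52 across, 130 high, origin under its centre.
- brush: Bystander, to be left where it is: brush lying flat, some 200 long.
- wheel: Bystander, to be left where it is: spare grinding wheel lying flat, brick-red, 124 across, 14 thick.
- parallel: Bystander, to be left where it is: plain steel bar 120 x 14 x 28 high, origin under its centre.
- gauge: Bystander, to be left where it is: brass spool-shaped gauge, 56 across, 52 high, origin under its centre.
- cup: Bystander, to be left where it is: open steel cup, 72 across, 70 high, origin under its centre.
There are look-alikes about, which are no part of the job. Leave any brown look-alike of the wedge alone.

How it is judged:
On the way, in this order (a step that is already met when the one before it is completed fails the run):
1. the wedge stands upright on its sole, on the bench or on the fixture's base (angle between wedge_post's own z axis and vertical below 0.1 rad and height (world z) of wedge_sole below 0.018 m and linear speed of wedge below 0.03 m/s), for 0.2 s.
2. the wedge, upright on the base, bears against the plate from below (angle between wedge_post's own z axis and vertical below 0.1 rad and contact force between wedge and plate above 1 N and z of wedge_sole in the frame of base below 0.018 m), for 0.1 s.
At the end, for the whole second after the job is handed in: Fingers still hold the wedge (over 2 N), which stands upright (within 0.10 rad) and still on the base and carries the plate (over 1 N); plate edge lifted 1.5 to 6.5 mm (joint 0.0107 to 0.0464); robot not touching the plate; bystanders within 30 mm of their starts (angle between wedge_post's own z axis and vertical below 0.1 rad and contact force between the fingers and wedge above 2 N and value of joint plate between 0.0107 and 0.0464 rad and contact force between wedge and plate above 1 N and contact force between wedge and base above 0.5 N and contact force between each of the arm, the fingers and plate below 0.2 N and linear speed of wedge below 0.02 m/s and distance of each of vblock, oiler, brush, wheel, parallel, gauge, cup from where it was at the start of the episode below 0.03 m); the arm keeps its last pose, push and grip.
It fails at once if the robot pushes on or lifts the plate itself (contact force between any of the fingers, the arm and plate above 3 N).
It fails at once if the plate is thrown far up (over 14 mm at its edge) (value of joint plate above 0.1 rad).
It also fails if it takes over 45 s, if anything falls off the work surface, if the arm or the gripper's body presses on something with over 40 N, if the wrist force passes 120 N, or if a joint passes its speed limit or range.

### The arm

A 7-joint arm with a two-finger parallel gripper is mounted at the origin on the work surface. World frame = base frame: x ahead of the robot, y to its left, z up, the work surface at z = 0. Lengths are in m, angles in rad, forces in N, time in s.
With the tool pointing down it reaches from about 0.35 to 0.9 m from the base axis. Payload 19.9 kg.
Tool frame: the origin (TCP) lies at the very end of the fingers, on their centre line; the grasp point (between the pads) lies 19 mm behind it (arm.grasp_offset is the distance from the TCP to the grasp point, in m); z points along the fingers, y is the direction in which the jaws open and shut (so a half turn about z gives the same grasp; the last joint's range is limited). The gripper opens to 94 mm and grips with 3 to 60 N. Pads are 16 mm wide; open, the fingers measure 119 mm over their backs; the gripper's body (75 mm by 177 mm) begins 78 mm behind the grasp point.
Start: joints at [1.113, 0.417, -0.01, 1.614, 0.005, 1.111, -0.053], TCP at [0.252, -0.572, 0.205] pointing down, gripper open.
Joint ranges: [-2.81, 2.81], [-0.39, 2.02], [-1.27, 1.25], [0.06, 2.57], [-1.19, 4.33], [0.19, 2], [-2.82, 2.82]. Speed limits (rad/s): [1.89, 1.89, 2.39, 2.39, 3.01, 3.01, 3.01].

### API

Orientations are given as a 3x3 rotation matrix whose columns are the frame's x, y, z axes.
In Python, from workcell import arm, camera, close_job gives the robot as it stands.
- The arm moves only by the tool move_arm, never from a script. Its argument "moves" is a list of rows, each a list of 3 entries, a list of its own where there are three numbers: the shift along the world's x, y, z in cm, then the turn, a rotation vector about the world's x, y, z in rad, then the closure, from 0 (fully open) to 1 (shut). In form: [[[dx, dy, dz], [ax, ay, az], gripper], ...]. A call has exactly 5 rows; each row is the pose to reach, as a shift and turn from the pose measured when the call began; what a row does not reach only later rows make up. A row lasts 1/8 s, in which the tool goes at most 62.5 mm and 10.7 degrees, less where a joint would pass 70% of its speed; a pose out of reach is approached as far as the arm can. A call with a gripper value outside its range is refused whole. The fingers move at their own pace and stop on an object; "force" is the grip in N (left out, the last holds). Time passes only in rows, so rows that repeat a pose let the fingers close, or fill a call up. It gives the time, the measured TCP pose, the force and the opening at its end, in the units of the state.
- arm.read_state(): the state, without advancing time (a new reading comes with each control period).
- camera(name): name is "side" or "top" or "wrist"; returns a dict with "pixels" (420x560x3 uint8, blue, green, red), "range_z" (420x560 float32, m along the optical axis (not along the pixel's ray), 0 where there is no reading), "fx", "fy", "cx", "cy" (pixels), "T" (4x4, takes a point from camera to world coordinates). Camera axes: x right, y down, z forward; pixel columns grow to the right and rows downward; lengths in m; the calibration is good to about 2 mm. A picture is of the moment at which its call begins.
- close_job(): hands the job in, once; it reports no verdict.
The state is a dict: "time": time; "joint_positions": joint angles; "joint_vel": joint speeds; "effort": joint torques, N m; "tcp_pos": TCP position; "tcp_rot": TCP orientation; "contact_force": force on the tool from outside, world axes, zero at the start; "ft_torque": the same for the moment, N m; "width": finger opening in m.
Only numpy, scipy, OpenCV 4.12 (cv2) and the standard library are available. Lean on these libraries where they do the work, as an engineer would, in place of code of your own. Each camera call takes 0.05 s, during which the arm holds its last target.

## Working session

There is one attempt and no reset: what is moved stays moved. The work goes in short steps, Python scripts to look and compute and a tool call to move; the robot and the scene stay as the last step left them, time stands still between calls to the robot, and variables do not carry over. Pictures are saved under pics/ and viewed, and the job is handed in when it is done.

Besides the shell and the picture viewer there is one more tool, called after "Call:" as name([rows], argument=value, ...), one row to a line, values as JSON. move_arm: Moves the arm, as the interface text tells. Its arguments: {"type":"object","properties":{"moves":{"type":"array","items":{"type":"array"}},"force":{"type":"number"}},"required":["moves"]}

```bash
ls; mkdir -p pics; cat > h.py <<'E'
import numpy as np, cv2
from workcell import arm, camera, close_job
def snap(n,f):
    c=camera(n); cv2.imwrite(f'pics/{f}.png',c['pixels']); np.savez(f'pics/{f}.npz',**{k:c[k] for k in c}); return c
def load(f): return dict(np.load(f'pics/{f}.npz'))
def ray(c,u,v):
    d=np.array([(u-c['cx'])/c['fx'],(v-c['cy'])/c['fy'],1.0]); T=c['T']; return T[:3,3],T[:3,:3]@d
def onz(c,u,v,z):
    o,d=ray(c,u,v); return o+d*(z-o[2])/d[2]
def cloud(c):
    h,w=c['range_z'].shape; v,u=np.mgrid[:h,:w]; z=c['range_z']
    p=np.stack([(u-c['cx'])/c['fx']*z,(v-c['cy'])/c['fy']*z,z],-1)
    return p@c['T'][:3,:3].T+c['T'][:3,3]
E
python3 - <<'E'
from h import *
for n in('top','side','wrist'):
    c=snap(n,n+'0'); print(n,c['fx'],c['T'].round(3).tolist())
s=arm.read_state(); print(s, arm.grasp_offset)
E
```

```text
pics
top 407.3147432018338 [[-0.026, -0.996, 0.081, 0.425], [-1.0, 0.027, 0.014, 0.001], [-0.016, -0.08, -0.997, 1.366], [0.0, 0.0, 0.0, 1.0]]
side 464.11568277003954 [[-0.89, -0.348, 0.293, 0.169], [-0.455, 0.677, -0.578, 0.697], [0.003, -0.648, -0.761, 0.977], [0.0, 0.0, 0.0, 1.0]]
wrist 315.60618233816984 [[0.405, -0.886, -0.226, 0.318], [-0.914, -0.392, -0.099, -0.543], [-0.001, 0.246, -0.969, 0.384], [0.0, 0.0, 0.0, 1.0]]
{'time': 0.15, 'joint_positions': array([ 1.1134939 ,  0.41784792, -0.01030358,  1.61398183,  0.00466997,
        1.11068383, -0.05303257]), 'joint_vel': array([ 0.00045685, -0.00030935,  0.00053029,  0.00039659, -0.00162719,
       -0.00151352,  0.00043756]), 'effort': array([ 8.64564608e-04, -8.51529050e+01,  6.39085304e-01, -4.26136816e+01,
       -4.88847645e-02,  1.71219738e-02,  1.36479607e-04]), 'tcp_pos': array([ 0.25234902, -0.5715061 ,  0.20498479]), 'tcp_rot': array([[ 9.14807815e-01,  4.03889214e-01, -4.06457236e-04],
       [ 4.03889415e-01, -9.14807467e-01,  7.99525035e-04],
       [-4.89105765e-05, -8.95575526e-04, -9.99999598e-01]]), 'contact_force': array([ 0.18933846,  0.853795  , -0.43600518]), 'ft_torque': array([-0.0461667 ,  0.02026318,  0.02796903]), 'width': 0.09416033473815105} 0.0188
```

View pics/top0.png

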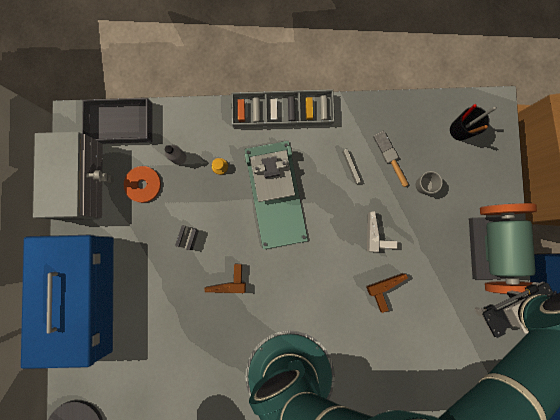

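View pics/side0.png

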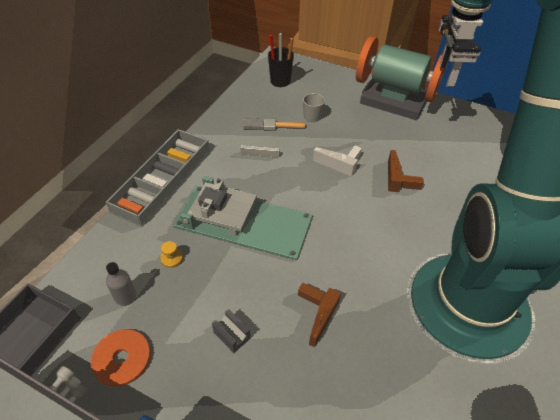

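Possible wedges in the top view: the pale L at (381,235), the brown Ls at (230,281) and (387,291), and the pale bar at (351,166), which is the parallel. The description says plain aluminium, so I choose (381,235). Next I check it in a close crop and measure it.

```bash
python3 - <<'E'
from h import *
c=load('top0'); im=c['pixels']
a=im[195:270,340:420]; b=im[130:255,235:315]
A=cv2.resize(a,None,fx=5,fy=5,interpolation=cv2.INTER_CUBIC); B=cv2.resize(b,None,fx=4.5,fy=4.5,interpolation=cv2.INTER_CUBIC)
H=max(A.shape[0],B.shape[0]); o=np.zeros((H,A.shape[1]+B.shape[1],3),np.uint8); o[:A.shape[0],:A.shape[1]]=A;o[:B.shape[0],A.shape[1]:]=B
cv2.imwrite('pics/crop0.png',o)
P=cloud(c); 
m=np.zeros(im.shape[:2],np.uint8); z=P[...,2]
m[195:270,345:415]=((z>0.03)&(z<0.06))[195:270,345:415]
print(m.sum(), np.median(z[m>0]))
pts=P[m>0]
for e in range(1):
    r=cv2.findContours(m,cv2.RETR_EXTERNAL,cv2.CHAIN_APPROX_NONE)[0]; r=max(r,key=cv2.contourArea)
    ap=cv2.approxPolyDP(r,2,True)[:,0]; print(ap.tolist()); print([onz(c,u,v,.044).round(4).tolist() for u,v in ap])
# base mask green
hsv=cv2.cvtColor(im,cv2.COLOR_BGR2HSV)
print(hsv[225,280])
g=cv2.inRange(hsv,(60,40,60),(95,255,255)); g[:, :235]=0; g[:,320:]=0; g[:130]=0; g[260:]=0
r=max(cv2.findContours(g,cv2.RETR_EXTERNAL,cv2.CHAIN_APPROX_NONE)[0],key=cv2.contourArea)
print(cv2.boundingRect(r)); ap=cv2.approxPolyDP(r,3,True)[:,0]
for u,v in ap: print(u,v,onz(c,u,v,.012).round(4))
print(P[225,280],P[100,200])
E
```

```text
476 0.04143260967333218
[[370, 212], [369, 250], [396, 247], [397, 241], [378, 239], [374, 211]]
[[0.5266, -0.2773, 0.044], [0.404, -0.2687, 0.044], [0.4113, -0.3557, 0.044], [0.4305, -0.3599, 0.044], [0.4385, -0.2992, 0.044], [0.5295, -0.2904, 0.044]]
[ 61  46 133]
(248, 166, 59, 83)
248 166 [0.6957 0.1187 0.012 ]
263 248 [0.4191 0.0744 0.012 ]
305 241 [ 0.4386 -0.0653  0.012 ]
299 199 [ 0.579  -0.0497  0.012 ]
258 202 [0.5728 0.0876 0.012 ]
[0.49416831 0.01616126 0.0052349 ] [9.33393018e-01 2.80856569e-01 6.73769514e-04]
```

View pics/crop0.png

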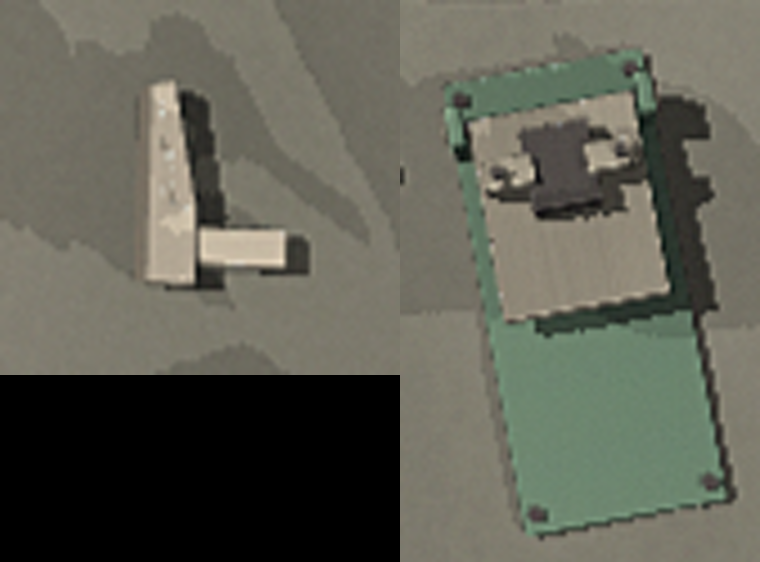

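The crop confirms it. The pale wedge has its sole on the left, tip up (world +x) and post to the right (-y). I move above it for a closer look.

Call:
move_arm([
  [[4,5,0],[0,0,0.18],0],
  [[8,10,1],[0,0,0.36],0],
  [[12,15,2],[0,0,0.54],0],
  [[15,20,3],[0,0,0.72],0],
  [[18,24,4],[0,0,0.9],0],
], force=30)

```text
time: 0.78
tcp_pos: [0.4332, -0.3293, 0.2454]
tcp_rot: [[0.246, 0.969, -0.001], [0.969, -0.246, 0.0], [-0.0, -0.001, -1.0]]
contact_force: [0.1, 0.1, 0.3]
width: 0.0942
```

Call:
move_arm([
  [[0,0,0],[0,0,0.18],0],
  [[0,0,0],[0,0,0.25],0],
  [[0,0,0],[0,0,0.25],0],
  [[0,0,0],[0,0,0.25],0],
  [[0,0,0],[0,0,0.25],0],
])

```text
time: 1.4
tcp_pos: [0.4331, -0.3293, 0.2453]
tcp_rot: [[-0.001, 1.0, -0.001], [1.0, 0.001, -0.0], [-0.0, -0.001, -1.0]]
contact_force: [0.3, -0.1, -0.4]
width: 0.0945
```

```bash
python3 - <<'E'
from h import *
c=snap('wrist','w1'); s=arm.read_state(); print(s['joint_positions'].round(3),s['tcp_pos'].round(4),s['tcp_rot'].round(3).tolist())
E
```

```text
[ 0.876  0.253 -0.336  1.76   0.091  1.145  0.513] [ 0.4332 -0.3293  0.2453] [[-0.001, 1.0, -0.001], [1.0, 0.001, -0.0], [-0.0, -0.001, -1.0]]
```

View pics/w1.png

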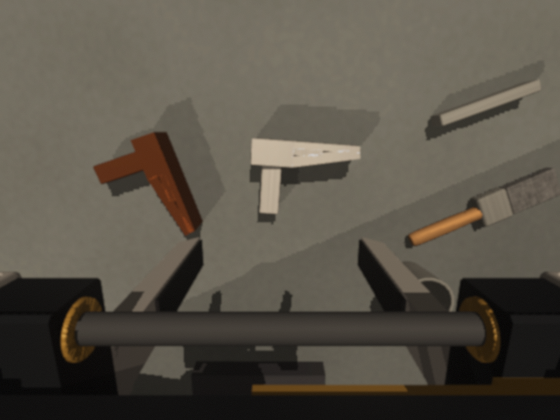

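The wrist view shows the bright wedge with its heel corner at (252,140), tip at (358,152) and post end at (268,212). The brown copy is at (160,180), and the brush and parallel are to the right.

```bash
python3 - <<'E'
from h import *
c=load('w1'); im=c['pixels']
g=cv2.cvtColor(im,cv2.COLOR_BGR2GRAY); hsv=cv2.cvtColor(im,cv2.COLOR_BGR2HSV)
m=((g>150)).astype(np.uint8); k=np.zeros_like(m); k[120:225,235:375]=1; m*=k
m=cv2.morphologyEx(m,cv2.MORPH_CLOSE,np.ones((5,5)))
r=max(cv2.findContours(m,cv2.RETR_EXTERNAL,cv2.CHAIN_APPROX_NONE)[0],key=cv2.contourArea)
ap=cv2.approxPolyDP(r,2,True)[:,0]
for u,v in ap: print(u,v,onz(c,u,v,.044).round(4),onz(c,u,v,.036).round(4))
P=cloud(c); print(P[150,270],P[200,270])
# post pixels
pp=np.zeros_like(m); pp[176:222]=m[176:222]; 
rr=max(cv2.findContours(pp,cv2.RETR_EXTERNAL,cv2.CHAIN_APPROX_NONE)[0],key=cv2.contourArea)
q=np.array([onz(c,u,v,.036)[:2] for u,v in rr[:,0]],np.float32); R=cv2.minAreaRect(q*1000); print(R); print(cv2.boxPoints(R))
o=cv2.resize(im[120:230,235:375],None,fx=5,fy=5); cv2.drawContours(o,[((r-[235,120])*5+2)],-1,(0,0,255),1); cv2.imwrite('pics/w1c.png',o)
E
```

```text
261 211 [ 0.4095 -0.3549  0.044 ] [ 0.409  -0.3569  0.036 ]
276 212 [ 0.4282 -0.3561  0.044 ] [ 0.4281 -0.3582  0.036 ]
280 165 [ 0.4331 -0.298   0.044 ] [ 0.4331 -0.2988  0.036 ]
293 166 [ 0.4487 -0.2991  0.044 ] [ 0.449 -0.3    0.036]
358 158 [ 0.526  -0.2895  0.044 ] [ 0.5279 -0.2902  0.036 ]
359 147 [ 0.5264 -0.2767  0.044 ] [ 0.5283 -0.2771  0.036 ]
252 139 [ 0.4002 -0.2676  0.044 ] [ 0.3994 -0.2678  0.036 ]
251 162 [ 0.3984 -0.2945  0.044 ] [ 0.3977 -0.2952  0.036 ]
274 165 [ 0.4259 -0.298   0.044 ] [ 0.4257 -0.2988  0.036 ]
273 170 [ 0.4247 -0.304   0.044 ] [ 0.4245 -0.3049  0.036 ]
263 170 [ 0.4126 -0.304   0.044 ] [ 0.4122 -0.3049  0.036 ]
[ 0.42115709 -0.28041857  0.04215007] [ 0.4205156  -0.34286607  0.03488128]
((420.064208984375, -334.8216247558594), (46.45235824584961, 21.259204864501953), 86.27043914794922)
[[ 407.94632 -357.3072 ]
 [ 429.1605  -358.69006]
 [ 432.1821  -312.33606]
 [ 410.96793 -310.9532 ]]
```

View pics/w1c.png

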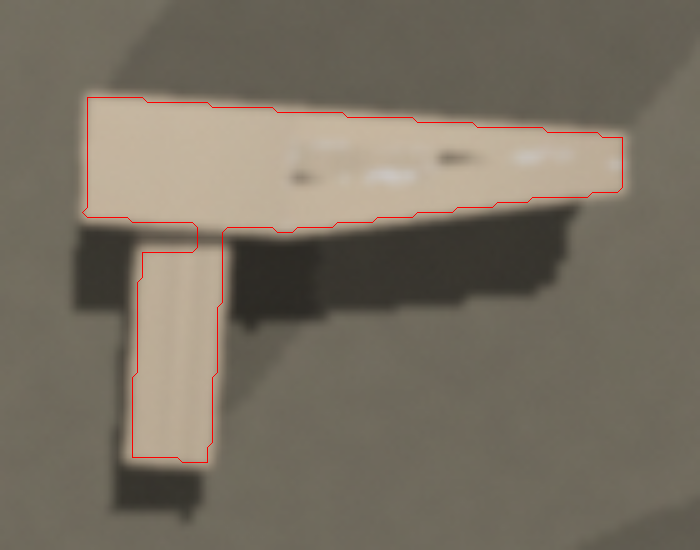

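```bash
python3 - <<'E'
from h import *
from scipy.spatial.transform import Rotation as R
w=-0.07; x=np.array([np.cos(w),np.sin(w),0])
for t in (.785,): print((R.from_rotvec(x*t)*R.from_rotvec([0,0,w])).as_rotvec())
E
```

```text
[ 0.7846727  -0.02747476 -0.06636732]
```

Call:
move_arm([
  [[0,-1,-2],[0.16,0,-0.01],0],
  [[0,-2,-4],[0.32,-0.01,-0.03],0],
  [[-1,-4,-6],[0.48,-0.02,-0.04],0],
  [[-1.6,-5,-8],[0.64,-0.02,-0.05],0],
  [[-1.6,-5.7,-10],[0.785,-0.027,-0.066],0],
])

```text
time: 2.08
tcp_pos: [0.4166, -0.3876, 0.1446]
tcp_rot: [[0.05, 0.998, 0.05], [0.702, -0.071, 0.708], [0.71, -0.001, -0.704]]
contact_force: [0.2, 0.5, 1.0]
width: 0.0939
```

Call:
move_arm([
  [[0,0,0],[0,0,0],0],
  [[0,0,-2],[0,0,0],0],
  [[0,0,-4],[0,0,0],0],
  [[0,0,-6],[0,0,0],0],
  [[0,0,-6.2],[0,0,0],0],
])

```text
time: 2.7
tcp_pos: [0.4163, -0.3869, 0.0814]
tcp_rot: [[0.05, 0.998, 0.048], [0.702, -0.07, 0.709], [0.711, -0.002, -0.704]]
contact_force: [-0.2, 0.6, 0.2]
width: 0.0938
```

```bash
python3 - <<'E'
from h import *
from scipy.spatial.transform import Rotation as R
c=snap('wrist','w2'); c=snap('side','s2');s=arm.read_state(); print(s['joint_positions'].round(3),s['tcp_pos'].round(4),s['tcp_rot'].round(3).tolist())
w=-0.07; x=np.array([np.cos(w),np.sin(w),0])
T=R.from_rotvec(x*.785)*R.from_rotvec([0,0,w])*R.from_matrix([[0,1,0],[1,0,0],[0,0,-1]])
print('rot left',(T*R.from_matrix(s['tcp_rot']).inv()).as_rotvec())
print('shift cm',((np.array([.4216,-.3156,.012])-s['tcp_pos'])*100).round(2))
E
```

```text
[ 1.155  0.879 -0.316  1.398 -0.275  1.496  0.91 ] [ 0.4167 -0.3875  0.0827] [[0.05, 0.998, 0.049], [0.703, -0.07, 0.708], [0.71, -0.001, -0.704]]
rot left [-0.00441086 -0.00021916  0.00029898]
shift cm [ 0.49  7.19 -7.07]
```

View pics/w2.png

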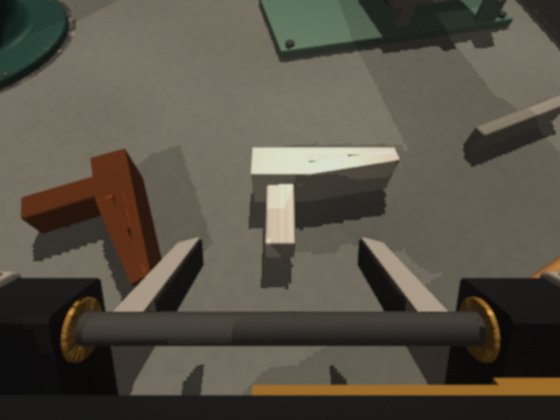

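View pics/s2.png

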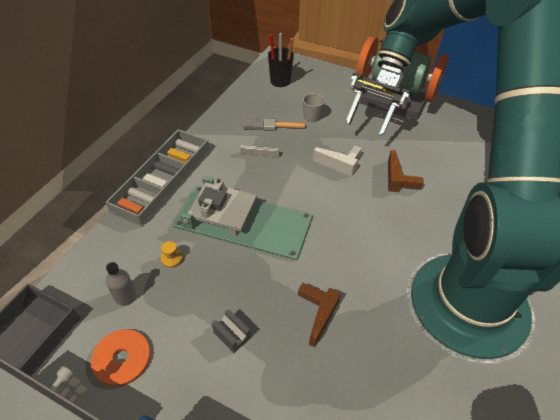

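The wrist view shows the post at (281,215), centred between the fingers (203 and 358). The side view shows the gripper leaning back clear of everything, so I go in and grip.

Call:
move_arm([
  [[0.2,2.4,-2.4],[0,0,0],0],
  [[0.3,4.8,-4.7],[0,0,0],0],
  [[0.5,6.5,-6.4],[0,0,0],0],
  [[0.5,7.2,-7.0],[0,0,0],0],
  [[0.5,7.2,-7.0],[0,0,0],0],
])

```text
time: 3.42
tcp_pos: [0.4219, -0.3159, 0.0132]
tcp_rot: [[0.05, 0.998, 0.05], [0.703, -0.07, 0.708], [0.71, -0.0, -0.705]]
contact_force: [-0.6, 0.5, -0.2]
width: 0.0942
```

Call:
move_arm([
  [[0,0,0],[0,0,0],1],
  [[0,0,0],[0,0,0],1],
  [[0,0,0],[0,0,0],1],
  [[0,0,0],[0,0,0],1],
  [[0,0,0],[0,0,0],1],
], force=40)

```text
time: 4.05
tcp_pos: [0.4219, -0.3159, 0.0132]
tcp_rot: [[0.05, 0.998, 0.05], [0.703, -0.07, 0.708], [0.71, -0.0, -0.705]]
contact_force: [0.7, 0.6, 0.4]
width: 0.0475
```

```bash
python3 - <<'E'
from h import *
c=snap('wrist','w3'); s=arm.read_state(); print(s['width'],s['joint_positions'].round(3),s['tcp_pos'].round(4),s['tcp_rot'].round(3).tolist(),s['contact_force'])
E
```

```text
0.04371545069230114 [ 1.12   0.903 -0.335  1.567 -0.292  1.292  0.926] [ 0.4219 -0.3159  0.0132] [[0.05, 0.998, 0.05], [0.703, -0.07, 0.708], [0.71, -0.0, -0.705]] [-0.62170312 -0.49744463 -0.200734  ]
```

View pics/w3.png

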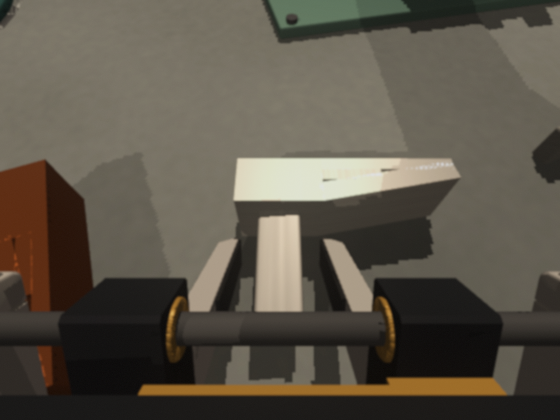

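The fingers are still closing and the post at (279,260) is centred between them. I keep closing.

Call:
move_arm([
  [[0,0,0],[0,0,0],1],
  [[0,0,0],[0,0,0],1],
  [[0,0,0],[0,0,0],1],
  [[0,0,0],[0,0,0],1],
  [[0,0,0],[0,0,0],1],
])

```text
time: 4.72
tcp_pos: [0.4219, -0.3159, 0.0132]
tcp_rot: [[0.05, 0.998, 0.05], [0.703, -0.07, 0.708], [0.71, -0.0, -0.705]]
contact_force: [-1.1, -1.2, -0.6]
width: 0.0239
```

Call:
move_arm([
  [[0,0,2],[0,0,0],1],
  [[0,0,5],[0,0,0],1],
  [[0,0,8],[0,0,0],1],
  [[0,0,10],[0,0,0],1],
  [[0,0,10],[0,0,0],1],
])

```text
time: 5.35
tcp_pos: [0.4222, -0.3164, 0.1145]
tcp_rot: [[0.049, 0.998, 0.05], [0.704, -0.07, 0.706], [0.708, 0.001, -0.706]]
contact_force: [0.3, 0.3, -4.4]
width: 0.0239
```

```bash
python3 - <<'E'
from h import *
c=snap('wrist','w4'); s=arm.read_state(); print(s['width'],s['joint_positions'].round(3),s['tcp_pos'].round(4),s['tcp_rot'].round(3).tolist(),s['contact_force'])
E
```

```text
0.023683782021165594 [ 1.134  0.759 -0.355  1.563 -0.319  1.424  0.871] [ 0.4218 -0.316   0.1133] [[0.05, 0.998, 0.05], [0.704, -0.07, 0.707], [0.709, -0.0, -0.705]] [-0.92830383  0.29395437 -4.83702018]
```

View pics/w4.png

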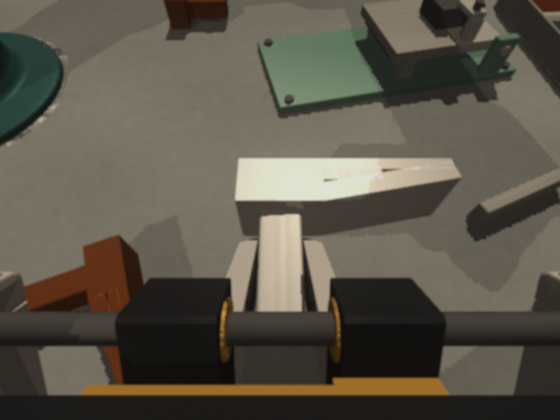

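The wedge is held firmly: opening 24 mm, load 4.8 N, and its picture in the wrist view is unchanged. Next I measure the fixture from the top view with line fits.

```bash
python3 - <<'E'
from h import *
c=load('top0'); im=c['pixels']
hsv=cv2.cvtColor(im,cv2.COLOR_BGR2HSV)
up=cv2.resize(im,None,fx=4,fy=4,interpolation=cv2.INTER_CUBIC); h=cv2.cvtColor(up,cv2.COLOR_BGR2HSV)
g=cv2.inRange(h,(50,28,40),(95,255,255)); k=np.zeros_like(g); k[4*130:4*256,4*240:4*318]=255; g&=k
r=max(cv2.findContours(g,cv2.RETR_EXTERNAL,cv2.CHAIN_APPROX_NONE)[0],key=cv2.contourArea)
q=np.array([onz(c,(u+.5)/4-.5,(v+.5)/4-.5,.012)[:2] for u,v in r[:,0]])
def fit(sel):
    p=q[sel].astype(np.float32)
    for _ in range(3):
        l=cv2.fitLine(p,cv2.DIST_HUBER,0,1e-4,1e-4).ravel(); 
        e=abs((p-l[2:])@np.array([-l[1],l[0]])); p=p[e<.003]
    return l
yaw=.155; ex=np.array([np.cos(yaw),np.sin(yaw)]); ey=np.array([-ex[1],ex[0]]); 
a=q@ex; b=q@ey; print(a.min(),a.max(),b.min(),b.max())
A0=a.min(); 
L=fit((b>b.max()-.012)&(a>A0+.02)&(a<A0+.3)); Rr=fit((b<b.min()+.012)&(a>A0+.02)&(a<A0+.15)); F=fit((a<A0+.01)&(b>b.min()+.015)&(b<b.max()-.015))
for n,l in zip('LRF',(L,Rr,F)): print(n,np.arctan2(l[1],l[0]),l)
def X(l,m): 
    t=np.linalg.solve(np.array([l[:2],-m[:2]]).T,m[2:]-l[2:]); return l[2:]+t[0]*l[:2]
p1,p2=X(L,F),X(Rr,F); print(p1,p2,np.linalg.norm(p1-p2),'front mid',(p1+p2)/2)
cv2.drawContours(up,[r],-1,(0,0,255),1); cv2.imwrite('pics/fx.png',up[500:1040,940:1300])
E
```

```text
0.4212844701393944 0.7145587475471323 -0.14118506261769467 0.012572217241969401
L 0.15741612 [0.9876357  0.1567668  0.5675673  0.10006038]
R 0.16080563 [ 0.98709863  0.1601135   0.4949827  -0.0645807 ]
F -1.4068099 [ 0.16325241 -0.9865843   0.42512432  0.01806209]
[0.41554868 0.07593057] [ 0.44026798 -0.07345577] 0.1514177 front mid [0.42790833 0.0012374 ]
```

View pics/fx.png

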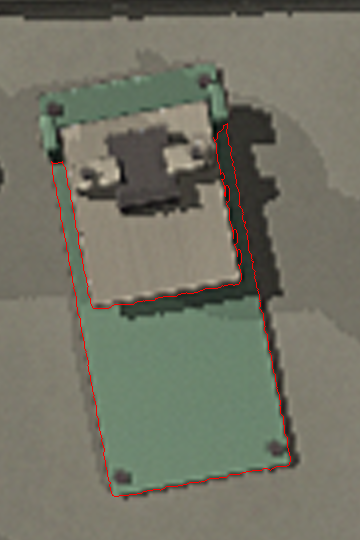

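```bash
cat >> h.py <<'E'
from scipy.spatial.transform import Rotation as R
YF=.160; ex=np.array([np.cos(YF),np.sin(YF),0]); ey=np.array([-ex[1],ex[0],0]); ez=np.array([0,0,1.])
FM=np.array([.4279,.0012,0.])
TT=R.from_rotvec(ex*-np.pi/4)*R.from_rotvec([0,0,YF])*R.from_matrix([[0,1,0],[1,0,0],[0,0,-1]])
def tcp_for(bx,z):  # post centre at base x = bx, sole z
    return FM+ex*(bx+.210)+ez*(z+.061)+ey*.0046+.019*TT.as_matrix()[:,2]
E
python3 - <<'E'
from h import *
s=arm.read_state(); p=s['tcp_pos']; rv=(TT*R.from_matrix(s['tcp_rot']).inv()).as_rotvec()
print(rv,np.linalg.norm(rv)); t=tcp_for(-.173,.07); print(t,((t-p)*100).round(2)); print(TT.as_matrix().round(3))
for i in range(1,6): print((rv*i/10).round(3).tolist())
E
```

```text
[-1.57468604 -0.07071644  0.18060371] 1.5865858449536572
[ 0.46583499 -0.00162741  0.11756497] [ 4.4  31.44  0.43]
[[-0.113  0.987  0.113]
 [ 0.698  0.159 -0.698]
 [-0.707  0.    -0.707]]
[-0.157, -0.007, 0.018]
[-0.315, -0.014, 0.036]
[-0.472, -0.021, 0.054]
[-0.63, -0.028, 0.072]
[-0.787, -0.035, 0.09]
```

Call:
move_arm([
  [[0,1,1],[-0.157,-0.007,0.018],1],
  [[0.5,3,3],[-0.315,-0.014,0.036],1],
  [[1,6,4],[-0.472,-0.021,0.054],1],
  [[1.5,9,5],[-0.63,-0.028,0.072],1],
  [[2,12,5],[-0.787,-0.035,0.09],1],
])

```text
time: 6.02
tcp_pos: [0.4419, -0.195, 0.1636]
tcp_rot: [[-0.045, 0.998, 0.049], [0.999, 0.045, -0.001], [-0.003, 0.049, -0.999]]
contact_force: [1.3, 0.2, -5.6]
width: 0.0235
```

```bash
python3 - <<'E'
from h import *
s=arm.read_state(); p=s['tcp_pos']; rv=(TT*R.from_matrix(s['tcp_rot']).inv()).as_rotvec()
print(s['joint_positions'].round(3),s['width'])
print(rv,np.linalg.norm(rv)); t=tcp_for(-.173,.07); print(t,((t-p)*100).round(2))
E
```

```text
[ 0.701  0.206 -0.376  2.025  0.078  0.879  0.331] 0.023500021590564177
[-0.78330521 -0.03374491  0.08922744] 0.789092714600206
[ 0.46583499 -0.00162741  0.11756497] [ 2.39 19.34 -4.6 ]
```

Call:
move_arm([
  [[0.5,4,0],[-0.157,-0.007,0.018],1],
  [[1,8,0],[-0.313,-0.014,0.036],1],
  [[1.5,12,0],[-0.47,-0.02,0.054],1],
  [[2,16,-1],[-0.627,-0.027,0.072],1],
  [[2.4,19.3,-2],[-0.783,-0.034,0.089],1],
])

```text
time: 6.65
tcp_pos: [0.4646, -0.0084, 0.1445]
tcp_rot: [[-0.111, 0.99, 0.09], [0.765, 0.143, -0.627], [-0.634, -0.001, -0.774]]
contact_force: [0.3, 0.1, -4.1]
width: 0.0238
```

Call:
move_arm([
  [[0,0,0],[0,0,0],1],
  [[0,0,0],[0,0,0],1],
  [[0,0,0],[0,0,0],1],
  [[0,0,0],[0,0,0],1],
  [[0,0,0],[0,0,0],1],
])

```text
time: 7.28
tcp_pos: [0.4646, -0.0092, 0.1448]
tcp_rot: [[-0.11, 0.99, 0.09], [0.766, 0.142, -0.627], [-0.634, 0.0, -0.774]]
contact_force: [-0.1, 0.3, -3.9]
width: 0.0239
```

```bash
python3 - <<'E'
from h import *
s=arm.read_state(); p=s['tcp_pos']; rv=(TT*R.from_matrix(s['tcp_rot']).inv()).as_rotvec()
print(s['joint_positions'].round(3),s['width'],p,s['contact_force'])
print(rv,np.linalg.norm(rv)); t=tcp_for(-.173,.022); print(t,((t-p)*100).round(2))
snap('side','s5');snap('top','t5');snap('wrist','w5')
E
```

```text
[-0.065  0.395 -0.506  2.071  0.864  1.237 -0.942] 0.023934250924955307 [ 0.4646446  -0.00923749  0.14484128] [-0.11474006  0.34463227 -3.89732911]
[-0.09802784 -0.01486333  0.01764192] 0.10070558221804568
[ 0.46583499 -0.00162741  0.06956497] [ 0.12  0.76 -7.53]
```

View pics/s5.png

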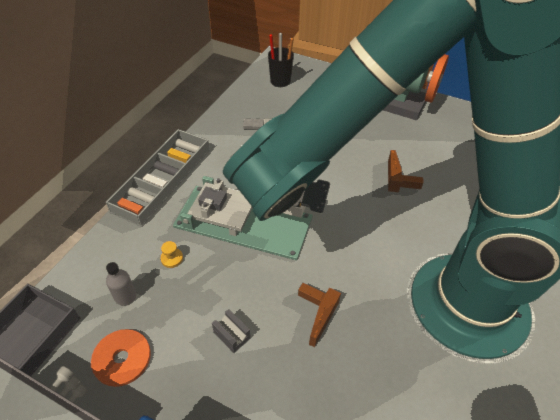

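View pics/w5.png

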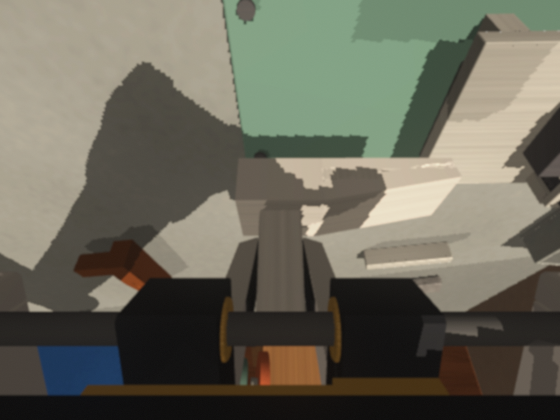

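View pics/t5.png

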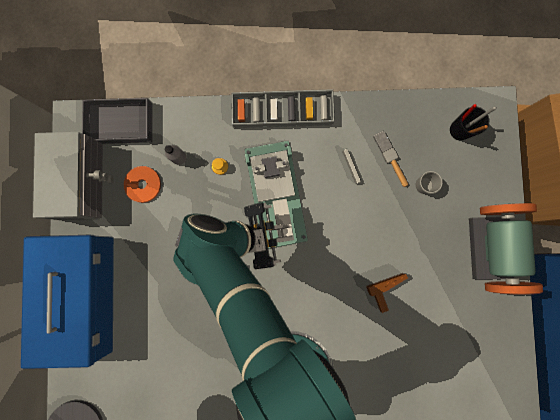

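The wedge is upright over the base. The top view shows its post at about (287,232), and the wrist view shows it unmoved in the grip. A tilt of 0.1 rad is left, which I correct while lowering.

Call:
move_arm([
  [[0.1,0.7,-1],[-0.05,-0.007,0.009],1],
  [[0.1,0.7,-2.5],[-0.098,-0.015,0.018],1],
  [[0.1,0.7,-4],[-0.098,-0.015,0.018],1],
  [[0.1,0.7,-4.5],[-0.098,-0.015,0.018],1],
  [[0.1,0.7,-4.5],[-0.098,-0.015,0.018],1],
])

```text
time: 8.05
tcp_pos: [0.4657, -0.002, 0.0997]
tcp_rot: [[-0.113, 0.987, 0.113], [0.698, 0.16, -0.698], [-0.707, -0.0, -0.707]]
contact_force: [-0.4, -0.6, -5.3]
width: 0.0241
```

```bash
python3 - <<'E'
from h import *
s=arm.read_state(); p=s['tcp_pos']; rv=(TT*R.from_matrix(s['tcp_rot']).inv()).as_rotvec()
print(s['joint_positions'].round(3),s['width'],p,s['contact_force'])
print(rv,np.linalg.norm(rv)); t=tcp_for(-.173,.012); print(t,((t-p)*100).round(2))
c=snap('top','t6');cv2.imwrite('pics/t6c.png',cv2.resize(c['pixels'][130:260,230:330],None,fx=5,fy=5,interpolation=cv2.INTER_CUBIC))
snap('wrist','w6')
E
```

```text
[-0.162  0.532 -0.474  2.079  0.976  1.273 -1.113] 0.02414422347982727 [ 0.46566357 -0.00197876  0.09968594] [-0.38706569 -0.62589917 -5.33712461]
[-0.00041827 -0.0005656  -0.00060799] 0.0009297873024708782
[ 0.46583499 -0.00162741  0.05956497] [ 0.02  0.04 -4.01]
```

View pics/t6c.png

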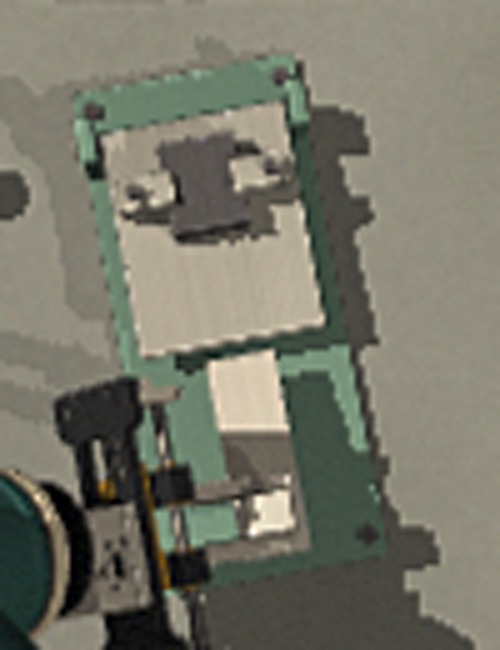

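View pics/w6.png

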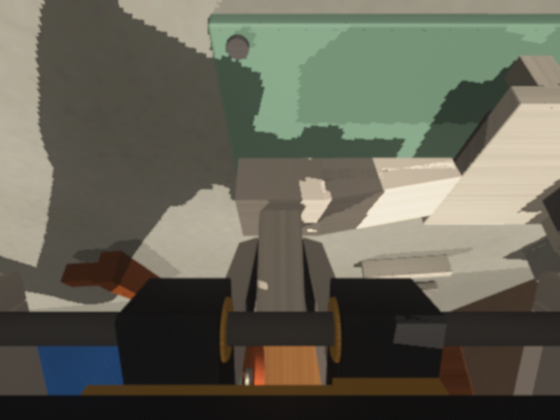

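The top crop shows the tip edge at about (243,354), some 10 mm short of the plate edge and about 5 mm to the right of centre. I shift it 4 mm left and lower it.

Call:
move_arm([
  [[0,0.4,-1],[0,0,0],1],
  [[-0.1,0.4,-2],[0,0,0],1],
  [[-0.1,0.4,-3],[0,0,0],1],
  [[-0.1,0.4,-3.4],[0,0,0],1],
  [[-0.1,0.4,-3.5],[0,0,0],1],
])

```text
time: 8.78
tcp_pos: [0.4648, 0.0021, 0.0648]
tcp_rot: [[-0.113, 0.987, 0.113], [0.698, 0.16, -0.698], [-0.707, -0.0, -0.707]]
contact_force: [-1.0, -0.9, -3.4]
width: 0.0237
```

Call:
move_arm([
  [[0,0,-0.1],[0,0,0],1],
  [[0,0,-0.2],[0,0,0],1],
  [[0,0,-0.3],[0,0,0],1],
  [[0,0,-0.4],[0,0,0],1],
  [[0,0,-0.4],[0,0,0],1],
])

```text
time: 9.4
tcp_pos: [0.4648, 0.0021, 0.0608]
tcp_rot: [[-0.113, 0.987, 0.113], [0.698, 0.16, -0.698], [-0.707, -0.0, -0.707]]
contact_force: [-0.4, 0.2, -3.5]
width: 0.0236
```

Call:
move_arm([
  [[0,0,-0.1],[0,0,0],1],
  [[0,0,-0.15],[0,0,0],1],
  [[0,0,-0.2],[0,0,0],1],
  [[0,0,-0.2],[0,0,0],1],
  [[0,0,-0.2],[0,0,0],1],
])

```text
time: 10.02
tcp_pos: [0.4648, 0.002, 0.0597]
tcp_rot: [[-0.113, 0.987, 0.113], [0.697, 0.16, -0.699], [-0.708, 0.0, -0.706]]
contact_force: [-6.4, 2.2, 14.6]
width: 0.0238
```

```bash
python3 - <<'E'
from h import *
s=arm.read_state(); print(s['tcp_pos'],s['contact_force'],s['ft_torque'])
snap('wrist','w7')
E
```

```text
[0.4648094  0.00202714 0.05972534] [-6.35499347  2.20693359 14.63931555] [-0.79185668  0.73289189 -0.85835171]
```

View pics/w7.png

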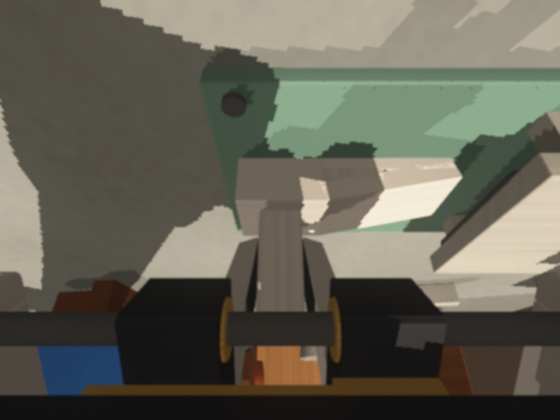

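It touches down at TCP z 0.0597, where I expected it (0.0596), with about +15 N vertical push. I ease off and slide along the base axis (0.987, 0.159).

Call:
move_arm([
  [[0,0,0],[0,0,0],1],
  [[0.5,0.08,0],[0,0,0],1],
  [[1.2,0.19,0],[0,0,0],1],
  [[2,0.32,0],[0,0,0],1],
  [[2,0.32,0],[0,0,0],1],
])

```text
time: 10.7
tcp_pos: [0.4859, 0.0053, 0.0598]
tcp_rot: [[-0.112, 0.987, 0.114], [0.697, 0.16, -0.699], [-0.708, 0.002, -0.706]]
contact_force: [2.6, -0.3, 1.6]
width: 0.0237
```

```bash
python3 - <<'E'
from h import *
s=arm.read_state(); print(s['tcp_pos'],s['contact_force'],s['ft_torque'])
rv=(TT*R.from_matrix(s['tcp_rot']).inv()).as_rotvec();print(rv)
c=snap('top','t8');cv2.imwrite('pics/t8c.png',cv2.resize(c['pixels'][130:260,230:330],None,fx=5,fy=5,interpolation=cv2.INTER_CUBIC))
c=snap('side','s8');cv2.imwrite('pics/s8c.png',cv2.resize(c['pixels'][160:280,160:340],None,fx=4,fy=4,interpolation=cv2.INTER_CUBIC))
E
```

```text
[0.48593936 0.0053282  0.05983396] [ 2.64151841 -0.32857061  1.62672278] [ 0.32496798 -0.54016431  0.4880924 ]
[ 0.00087551  0.0019586  -0.00046857]
```

View pics/t8c.png

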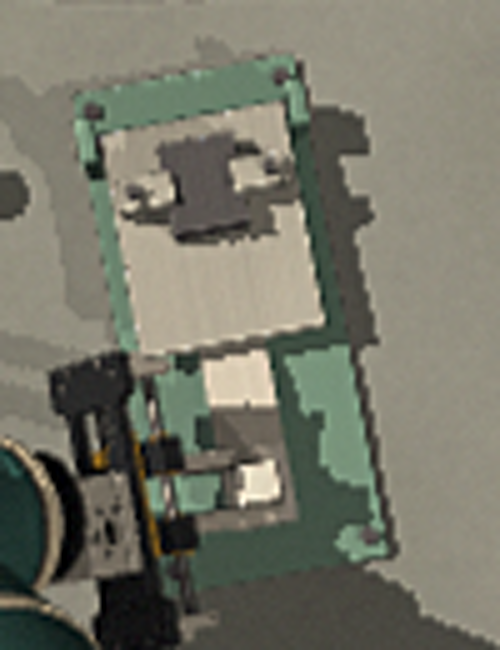

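View pics/s8c.png

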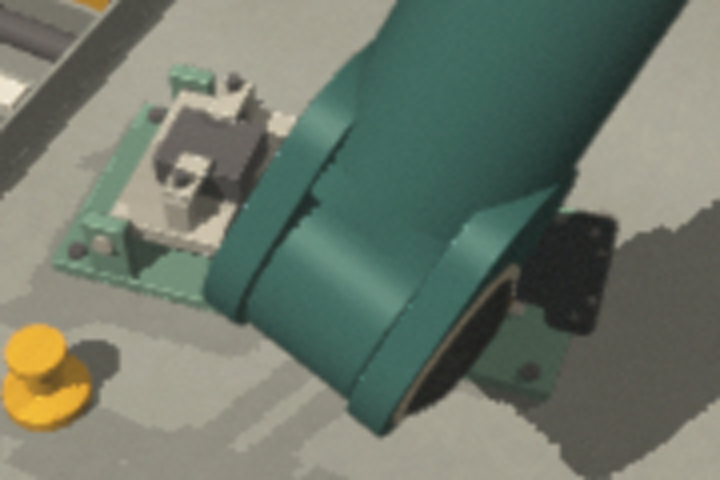

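The top crop shows the tip now under the plate edge at about (238,350), and the wedge well centred. The gripper body at (95,370) will pass beside the plate and some 45 mm above it. I go on to just short of the nose.

Call:
move_arm([
  [[0.8,0.13,0],[0,0,0],1],
  [[1.6,0.26,0],[0,0,0],1],
  [[2.4,0.38,0],[0,0,0],1],
  [[3,0.48,0],[0,0,0],1],
  [[3,0.48,0],[0,0,0],1],
])

```text
time: 11.42
tcp_pos: [0.5162, 0.0103, 0.0598]
tcp_rot: [[-0.112, 0.987, 0.115], [0.698, 0.16, -0.698], [-0.708, 0.002, -0.707]]
contact_force: [2.7, -0.4, 0.9]
width: 0.0234
```

Call:
move_arm([
  [[0.2,0.03,0],[0,0,0],1],
  [[0.4,0.06,0],[0,0,0],1],
  [[0.6,0.1,0],[0,0,0],1],
  [[0.8,0.13,0],[0,0,0],1],
  [[0.8,0.13,0],[0,0,0],1],
])

```text
time: 12.05
tcp_pos: [0.5234, 0.0112, 0.0598]
tcp_rot: [[-0.112, 0.987, 0.114], [0.697, 0.159, -0.699], [-0.708, 0.001, -0.706]]
contact_force: [-9.5, -1.3, 7.2]
width: 0.0237
```

```bash
python3 - <<'E'
from h import *
s=arm.read_state(); print(s['tcp_pos'],s['contact_force'],s['ft_torque'],s['width'],s['joint_positions'].round(2))
rv=(TT*R.from_matrix(s['tcp_rot']).inv()).as_rotvec();print(rv)
t=tcp_for(-.0975,.012); print((t-s['tcp_pos'])@ex*1000)
c=snap('top','t9');cv2.imwrite('pics/t9c.png',cv2.resize(c['pixels'][130:260,230:330],None,fx=5,fy=5,interpolation=cv2.INTER_CUBIC))
snap('wrist','w9')
E
```

```text
[0.52344023 0.01123579 0.05982545] [-9.513081   -1.31626988  7.1542792 ] [-0.36781327  1.54728188 -1.62463589] 0.023722525093590397 [-0.18  0.67 -0.43  1.95  1.04  1.27 -1.11]
[ 1.34884465e-03  1.28494121e-03 -9.97393827e-05]
16.58119164411917
```

View pics/t9c.png

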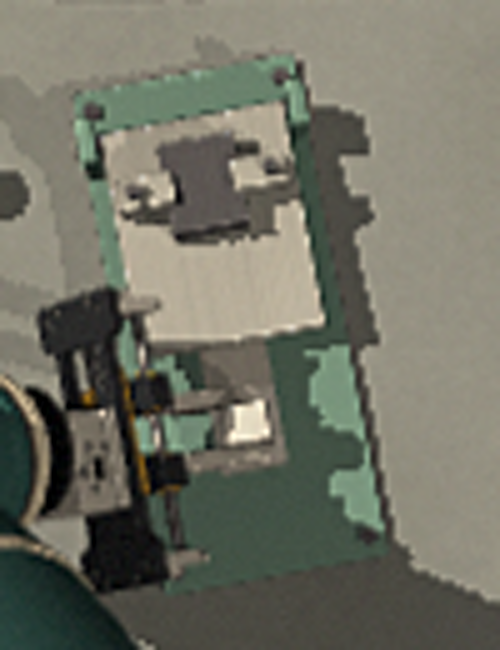

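View pics/w9.png

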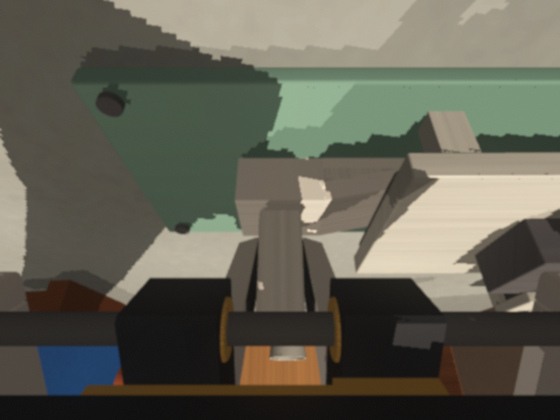

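The forces (fx -9.5 N) say the ramp has just met the nose, with 16.6 mm left to the computed 3.5 mm lift. In the top crop a pale gripper end-post at (140,303) overlaps the plate corner, so I check its height above the plate.

```bash
python3 - <<'E'
from h import *
c=load('t9'); P=cloud(c)
for (u,v) in [(140,303),(130,303),(148,305),(185,555),(230,250),(200,290),(290,290),(150,335),(310,320),(185,400)]:
    U,V=230+u/5,130+v/5; U,V=int(round(U-.4)),int(round(V-.4)); print(u,v,P[V,U].round(4))
c0=load('top0');P0=cloud(c0)
for n,p in(('0',P0),('9',P)):
    print(n,[float(np.median(p[y0:y1,x0:x1,2]).round(4)) for y0,y1,x0,x1 in((182,190,265,285),(192,195,270,285),(176,182,262,290))])
E
```

```text
140 303 [4.251e-01 1.300e-03 1.366e+00]
130 303 [0.5912 0.0826 0.1718]
148 305 [0.5893 0.0743 0.1623]
185 555 [0.44   0.054  0.1625]
230 250 [0.6386 0.0248 0.0537]
200 290 [0.6132 0.045  0.0512]
290 290 [ 0.6117 -0.0135  0.0504]
150 335 [0.5842 0.078  0.0554]
310 320 [ 0.5911 -0.0259  0.0545]
185 400 [0.5357 0.0537 0.1175]
0 [0.0531, 0.0537, 0.0536]
9 [0.0534, 0.054, 0.0541]
```

The end-post is about 160 mm up, so it is clear of the plate. I push on slowly.

Call:
move_arm([
  [[0.2,0.03,0],[0,0,0],1],
  [[0.4,0.06,0],[0,0,0],1],
  [[0.6,0.1,0],[0,0,0],1],
  [[0.8,0.13,0],[0,0,0],1],
  [[0.9,0.14,0],[0,0,0],1],
])

```text
time: 12.78
tcp_pos: [0.5314, 0.0121, 0.0598]
tcp_rot: [[-0.112, 0.987, 0.112], [0.696, 0.158, -0.7], [-0.709, -0.001, -0.705]]
contact_force: [-12.4, -1.7, 8.4]
width: 0.0234
```

```bash
python3 - <<'E'
from h import *
s=arm.read_state(); print(s['tcp_pos'],s['contact_force'],s['ft_torque'],s['width'])
rv=(TT*R.from_matrix(s['tcp_rot']).inv()).as_rotvec();print(rv)
t=tcp_for(-.0975,.012); print((t-s['tcp_pos'])@ex*1000)
c=snap('top','t10'); P=cloud(c)
print([float(np.median(P[y0:y1,x0:x1,2]).round(4)) for y0,y1,x0,x1 in((182,190,265,285),(192,195,270,285),(176,182,262,290))])
c=snap('wrist','w10')
E
```

```text
[0.53140974 0.01207976 0.05984633] [-12.40637308  -1.67697691   8.41843304] [-0.67985174  1.83899795 -2.04441173] 0.023372113934934897
[ 0.00263636 -0.00028285  0.00113175]
8.579016450161802
[0.0546, 0.0555, 0.0547]
```

View pics/w10.png

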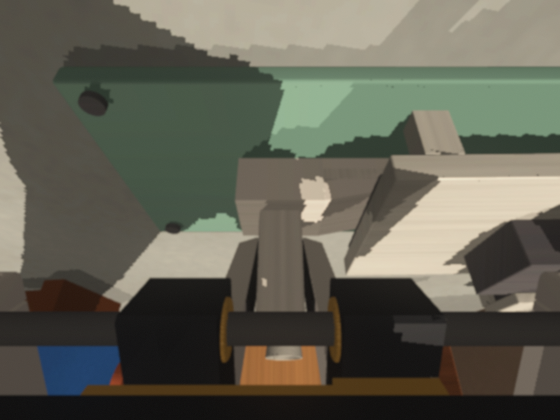

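The depth at the plate's front rose about 1.5 mm (54.0 to 55.5), as expected, and the wedge is steady in the grip. One more push.

Call:
move_arm([
  [[0.2,0.04,0],[0,0,0],1],
  [[0.4,0.08,0],[0,0,0],1],
  [[0.6,0.12,0],[0,0,0],1],
  [[0.8,0.15,0],[0,0,0],1],
  [[0.9,0.16,0],[0,0,0],1],
])

```text
time: 13.5
tcp_pos: [0.5395, 0.0131, 0.0599]
tcp_rot: [[-0.112, 0.988, 0.11], [0.696, 0.157, -0.701], [-0.71, -0.002, -0.705]]
contact_force: [-12.8, -1.3, 8.3]
width: 0.0239
```

Call:
move_arm([
  [[0.05,0,0],[0,0,0],1],
  [[0.05,0,0],[0,0,0],1],
  [[0.05,0,0],[0,0,0],1],
  [[0.05,0,0],[0,0,0],1],
  [[0.05,0,0],[0,0,0],1],
])

```text
time: 14.12
tcp_pos: [0.5396, 0.0131, 0.0599]
tcp_rot: [[-0.112, 0.988, 0.109], [0.695, 0.157, -0.701], [-0.71, -0.003, -0.704]]
contact_force: [-8.9, -0.6, 5.9]
width: 0.0238
```

```bash
python3 - <<'E'
from h import *
s=arm.read_state(); print(s['tcp_pos'],s['contact_force'],s['ft_torque'],s['width'],abs(s['joint_vel']).max())
rv=(TT*R.from_matrix(s['tcp_rot']).inv()).as_rotvec();print(rv)
t=tcp_for(-.0975,.012); print((t-s['tcp_pos'])@ex*1000)
c=snap('top','t11'); P=cloud(c); Q=cloud(load('top0'))
# plate plane fit via base-x
for nm,p in(('0',Q),('now',P)):
    d=p-FM; bx=d@ex-.21; by=d@ey
    m=(bx>-.052)&(bx<.0)&(abs(by)<.045)&(p[...,2]>.045)&(p[...,2]<.07)
    a=np.polyfit(bx[m],p[...,2][m],1); print(nm,m.sum(),a,'z at -50:',np.polyval(a,-.05))
cv2.imwrite('pics/t11c.png',cv2.resize(c['pixels'][130:260,230:330],None,fx=5,fy=5,interpolation=cv2.INTER_CUBIC))
snap('wrist','w11'); i=cv2.absdiff(c['pixels'],load('top0')['pixels'])
E
```

```text
[0.53956717 0.01307413 0.05988728] [-8.89152817 -0.6055586   5.91194688] [ 0.00558602  0.88298023 -1.23533552] 0.02381361358661112 0.001328349103512539
[ 0.00420011 -0.00225403  0.00284783]
0.36735361104020287
0 437 [-0.00994709  0.052954  ] z at -50: 0.05345135204913966
now 434 [-0.01234677  0.05623619] z at -50: 0.056853524175233594
```

View pics/t11.png

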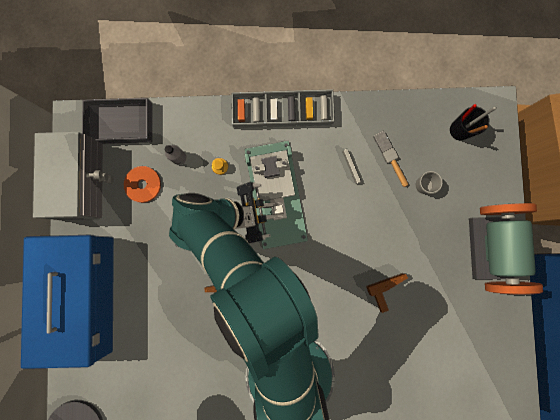

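View pics/w11.png

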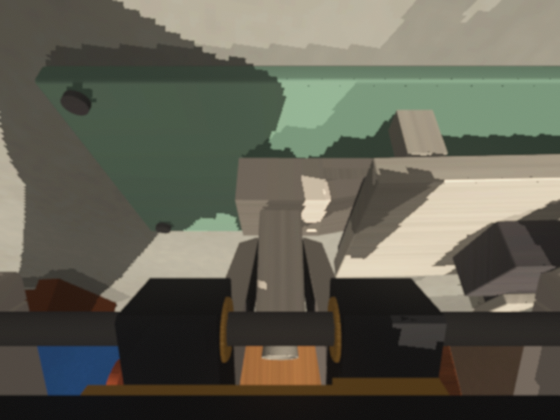

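The lift is 3.4 mm by depth (53.45 to 56.85 mm), and the slide distance also gives about 3.4 mm. The arm hides the V-block at (188,237) in the top view, so I check it from the side before handing in.

```bash
python3 - <<'E'
from h import *
snap('side','s11')
s=arm.read_state();print(s['time'],s['tcp_pos'],s['contact_force'],s['width'])
E
```

```text
14.275 [0.53956973 0.01309825 0.05988071] [-7.63078683 -0.4456149   5.80009963] 0.023731591586585606
```

View pics/s11.png

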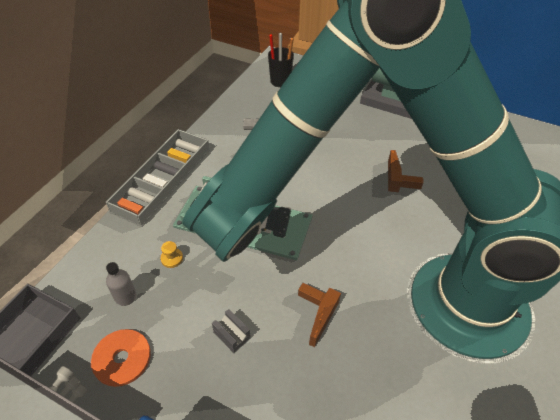

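The V-block (232,330), gauge (171,255), oiler and wheel are where they started, and nothing else has been touched. I hand the job in.

```bash
python3 -c "
from h import *
print(close_job())"
```

```text
the job is handed in; nothing more can be done
None
```

I stood the aluminium wedge upright, set it on the fixture base and slid it under the nose until the plate lifted about 3.4 mm. The job was handed in at about 14.3 s with the wedge still gripped and the plate resting on it; `close_job` gives no verdict.

- **How it was done:** I gripped the post with the tool tilted 45°, lifted the wedge and turned it 90° about its long axis. I lowered it onto the base, then pushed it along the base axis without regrasping.
- **Lift:** the depth image shows the plate front rising from 53.45 to 56.85 mm. The slide distance gives about the same.
- **Wedge:** tool orientation is within 0.006 rad of target and the wedge sits unmoved in the grip. The fingers are 23.7 mm apart on the 24 mm post, with about 6 N pressing it down on the base and about 8 N pushing it forward. The arm is at rest.
- **Other things on the bench:** in the last top and side views, the bystanders and brown look-alikes looked to be where they started. I checked this by eye and did not measure it.
- **Not checked directly:** contact between wedge and plate is inferred from the lift and the reaction force. I saw no sign of the robot touching the plate; the gripper part above its corner was about 160 mm up, against a plate top of about 57 mm.
- **Disagreement:** while hovering, the wedge was about 5 mm off the fixture's centre line compared with my estimate. I shifted it 4 mm before lowering it.

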